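# Clamp an opened disk drive with the hex key

## Robot

A 6-joint arm with a two-finger parallel gripper is mounted at the origin on the work surface. World frame = base frame: x ahead of the robot, y to its left, z up, the work surface at z = 0. Lengths are in m, angles in rad, forces in N, time in s.
With the tool pointing down it reaches from about 0.25 to 0.775 m from the base axis. Payload 4 kg.
Tool frame: the origin (TCP) lies midway between the tips of the shut fingers; the grasp point (between the pads) lies 19 mm behind it (robot.grasp_offset is the distance from the TCP to the grasp point, in m); z points along the fingers, y is the direction in which the jaws open and shut (so a half turn about z gives the same grasp; the last joint's range is limited). The gripper opens to 94 mm and grips with 3 to 60 N. Pads are 16 mm wide; open, the fingers measure 119 mm over their backs; the gripper's body (75 mm by 177 mm) begins 78 mm behind the grasp point.
Start: joints at [0.999, 0.087, 1.371, -0, 1.684, -0.103], TCP at [0.249, 0.491, 0.206] pointing down, gripper open.
Joint ranges: [-3.1, 3.1], [-0.76, 2.03], [0.27, 2.55], [-1.08, 4.22], [0.17, 2.65], [-2.57, 2.57]. Speed limits (rad/s): [2.79, 2.79, 3.14, 3.14, 3.14, 3.14].

## Interface

Orientations are given as [roll, pitch, yaw] about the fixed x, y, z axes, in that order (R = Rz(yaw) Ry(pitch) Rx(roll)).
In Python, from bench import status, viewer, order, robot gives the robot as it stands. The module is installed in compiled form; this text tells all that it offers.
- The arm moves only by the tool move_arm, never from a script. Its argument "targets" is a list of rows, each a list of 3 entries, a list of its own where there are three numbers: the shift along the tool's x, y, z in mm, then the turn, a rotation vector about the tool's x, y, z in degrees, then the opening, from -1 (shut) to 1 (fully open). A call has 1 to 20 rows; each row is the pose to reach, as a shift and turn from the pose commanded when the call began, along the tool's axes at that moment; what a row does not reach only later rows make up. A row lasts 1/8 s, in which the tool goes at most 62.5 mm and 10.7 degrees, less where a joint would pass 70% of its speed; a pose out of reach is approached as far as the arm can. A call with a gripper value outside its range is refused whole. The fingers move at their own pace and stop on an object; the grip force is fixed at half the most. Time passes only in rows, so rows that repeat a pose let the fingers close. It gives the time, the measured TCP pose, the force and the opening at its end, in the units of the state.
- status.get_obs(): the state, without advancing time (a new reading comes with each control period).
- viewer.snapshot(name): name is "side" or "top" or "wrist"; returns the picture (384x512x3 uint8, red, green, blue); there is no depth.
- viewer.camera_model(name): a dict with "K" (3x3 intrinsics, pixels), "D" ([k1, k2, p1, p2, k3] as OpenCV has them; the pictures are not rectified), "xyz" and "attitude" of the camera in the world; the wrist camera has in their place "T_tool_cam" (4x4, takes a point from camera to tool coordinates, whose origin is the TCP and whose axes are the flange's). Camera axes: x right, y up, looking along -z (the intrinsics and any distortion apply to the point x, -y, -z); pixel columns grow to the right and rows downward; lengths in m; the calibration is good to about 2 mm. A picture is of the moment at which its call begins: read the wrist's pose just before it. camera_model takes no time and is no camera call.
- order.close_job(): hands the job in, once; it reports no verdict.
The state is a dict: "time": time; "joint_positions": joint angles; "qvel": joint speeds; "joint_torque": joint torques, N m; "tool_pos": TCP position; "ee_rot": TCP orientation; "wrist_force": force on the tool from outside, world axes, zero at the start; "wrist_torque": the same for the moment, N m; "width": finger opening in m.
Only numpy, scipy, OpenCV 4.12 (cv2) and the standard library are available. Lean on these libraries where they do the work, as an engineer would, in place of code of your own. Each camera call takes 0.05 s, during which the arm holds its last target. There are 200 camera calls.

## Task

Close the clamp on the opened disk drive: take the thicker of the two T-handle hex keys from its rest, stand it fully home in the recessed hex socket of the clamp screw and let go of it there before turning anything. Then take hold of it again and turn the screw with it clockwise until the jaw is up against the drive. Leave the key standing in the screw, and leave the thin key and the two bottles where they are.

Things in the scene. Friction and masses are not known exactly. Their poses are not given: they have to be found in the camera images.
- key_mid (a point): Middle of the shaft (on its axis) of the hex key to use, 0.2 to 0.33 kg: a T of plain steel hexagonal shaft, 14 mm across flats, 180 mm long, and a black round crossbar at its upper end. z runs along the shaft from tip to crossbar, y along the crossbar. Two flats face +y and -y, the others follow every 60 degrees. Centre of mass within 20 mm of this point.
- key_tip (a point): Centre of the flat lower end of the same key (same axes), 90 mm from key_mid. At the start the tip is low (30 mm over the bench), on the robot's side.
- key_bar (a point): Centre of the crossbar (18 mm diameter, 110 mm long) of the same key, on the shaft's axis, 180 mm from the tip (same axes). At the start it is high (157 mm over the bench), away from the robot; the bar is level.
- rest: Black rest of the thick key, fixed: base 170 x 70 mm, origin under its middle, x points to the crossbar's end. The key lies in it at 45 degrees, held from below only, in V supports near the tip and 140 mm from the tip, so it lifts straight up and out. Between 35 and 125 mm from the tip the shaft is free on both sides.
- socket (a point): Centre of the floor of the hex socket in the upright clamp screw, 37 mm over the bench. z up; the axes turn with the screw. The socket is 15 mm across flats (1 mm wider than the key), 20 mm deep, flared over its top 3 mm. Two flats face +y and -y, the others follow every 60 degrees: the key's y must be parallel to the socket's y or turned by a multiple of 60 degrees.
- fixture: Drive fixture, fixed: base plate 275 x 130 mm; origin under the screw. Grey clamp block (70 x 80 mm, top 60 mm over the bench) round the screw, whose head lies in a 30 mm hole, 3 mm below the top. x points to the drive (147 x 102 mm, top 34 mm up). With the key home its tip is at the socket's floor, its crossbar 217 mm up; let go, it stands by itself, leaning 4 degrees at most.
- clamp_screw (a joint): Angle of the clamp screw (rad): grows clockwise seen from above; 0 is open, starts between 0 and 0.25, stops hard at 1.3 with the jaw closed on the drive. It turns stiffly (friction 0.06 N m) and stays where it is left. The key has up to about 9 degrees of play in the socket either way before it drives the screw.
- clamp_jaw (a joint): Travel of the steel jaw (18 x 70 x 30 mm) that the screw drives towards the drive, from the block's far side: 0 open, 7.8 mm closed (6 mm per radian of the screw).
- small_key_mid (a point): Middle of the shaft of the thin hex key, a bystander: same shape, but 8 mm across flats and crossbar 15 mm x 90 mm, on a like rest. It is too thin for the screw. Leave it alone.
- solvent: Clear bottle with a yellow label, 60 mm diameter, 150 mm high, standing; origin at the centre of its foot. Leave it alone.
- squeeze: White bottle, 54 mm diameter, 100 mm high, standing; origin at the centre of its foot. Leave it alone.

How it is judged:
By the outcome, as a careful person would: the job done as asked, in the order asked, and still so for the second after the job is handed in, with the robot touching nothing.
It also fails if it takes over 58 s, if anything falls off the work surface, if the arm or the gripper's body presses on something with over 40 N, if the wrist force passes 120 N, or if a joint passes its speed limit or range.

## Working session

There is one attempt and no reset: what is moved stays moved. The work goes in short steps, Python scripts to look and compute and a tool call to move; the robot and the scene stay as the last step left them, time stands still between calls to the robot, and variables do not carry over. Pictures are saved under pics/ and viewed, about 8 in all and at most 12, crops included, and the job is handed in when it is done.

Besides the shell and the picture viewer there is one more tool, called after "Call:" in YAML: its name, and indented under it one key for each argument. move_arm: Moves the arm, as the interface text tells. Its arguments: {"type":"object","properties":{"targets":{"type":"array"}},"required":["targets"]}

```bash
mkdir -p pics
python3 - <<'E'
from bench import status, viewer, order, robot
import cv2,numpy as np
print(status.get_obs()); print(robot, [a for a in dir(robot) if a[0]!='_'])
for n in ["side","top","wrist"]:
    im=viewer.snapshot(n); cv2.imwrite(f"pics/{n}0.png",im[...,::-1]); print(n,viewer.camera_model(n))
E
```

```text
{'time': 0.0, 'joint_positions': array([ 9.98908273e-01,  8.79759908e-02,  1.37223430e+00, -9.03473353e-06,
        1.68358151e+00, -1.03087246e-01]), 'qvel': array([-0.00079549,  0.00054043, -0.00015492, -0.00184336, -0.00030289,
       -0.00138826]), 'joint_torque': array([-9.79897304e-04, -3.40186644e+01, -3.02425110e+01,  7.15620769e-02,
        3.30560503e-02, -1.63175068e-04]), 'tool_pos': array([0.24820728, 0.49020589, 0.20430282]), 'ee_rot': array([-3.13940426e+00, -2.17370065e-04,  2.67279060e+00]), 'wrist_force': array([-1.29056857, -0.77065015,  0.94976619]), 'wrist_torque': array([ 0.00937184, -0.05357034,  0.03874782]), 'width': 0.0940569340573197}
<Robot object at 0x7ff3611bfa10> ['IKError', 'grasp_offset']
side {'K': array([[412.78838702,   0.        , 253.78011733],
       [  0.        , 412.78838702, 191.7892055 ],
       [  0.        ,   0.        ,   1.        ]]), 'D': array([-0.03024582,  0.        ,  0.        ,  0.        ,  0.        ]), 'xyz': array([ 0.27476202, -0.61310431,  0.65866465]), 'attitude': array([ 0.90464167,  0.01371952, -0.45814989])}
top 
[... 265 characters left out ...]
 0.01878249, 1.28885762]), 'attitude': array([ 2.09635015e-01, -9.88285654e-04, -1.60315543e+00])}
wrist {'K': array([[276.73292614,   0.        , 254.55054518],
       [  0.        , 276.73292614, 192.67220482],
       [  0.        ,   0.        ,   1.        ]]), 'D': array([-0.02122866,  0.        ,  0.        ,  0.        ,  0.        ]), 'T_tool_cam': array([[ 1.10780329e-03,  9.65044299e-01,  2.62084480e-01,
         7.68991307e-02],
       [ 9.99999350e-01, -9.98393375e-04, -5.50619142e-04,
         8.15882527e-05],
       [-2.69708455e-04,  2.62084920e-01, -9.65044777e-01,
        -1.79272842e-01],
       [ 0.00000000e+00,  0.00000000e+00,  0.00000000e+00,
         1.00000000e+00]])}
```

View pics/top0.png

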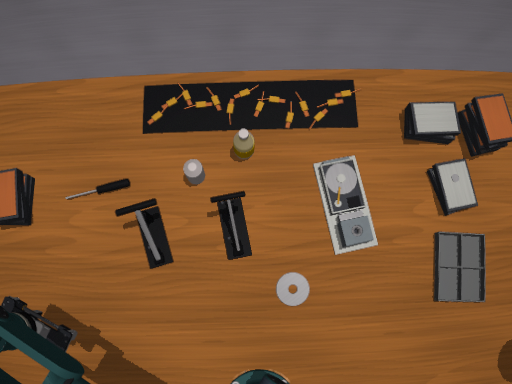

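View pics/side0.png

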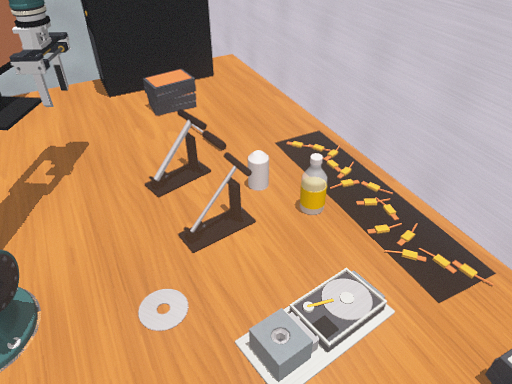

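```bash
cat > h.py <<'E'
import numpy as np, cv2
from scipy.spatial.transform import Rotation as R
from bench import status, viewer, order, robot
def rot(e): return R.from_euler('xyz',e).as_matrix()
def cam(n,obs=None):
    m=viewer.camera_model(n)
    if n=='wrist':
        o=obs or status.get_obs(); T=m['T_tool_cam']; A=rot(o['ee_rot'])
        return m['K'],m['D'],A@T[:3,:3],A@T[:3,3]+o['tool_pos']
    return m['K'],m['D'],rot(m['attitude']),m['xyz']
def rays(c,px):
    p=cv2.undistortPoints(np.array(px,float).reshape(-1,1,2),c[0],c[1]).reshape(-1,2)
    d=np.c_[p[:,0],-p[:,1],-np.ones(len(p))]@c[2].T
    return c[3],d
def onz(c,px,z):
    o,d=rays(c,px); z=np.broadcast_to(z,(len(d),)); return o+d*((z-o[2])/d[:,2])[:,None]
def proj(c,P):
    q=(np.atleast_2d(P)-c[3])@c[2]*[1,-1,-1]
    return cv2.projectPoints(q,np.zeros(3),np.zeros(3),c[0],c[1])[0].reshape(-1,2)
def snap(n,name):
    o=status.get_obs(); im=viewer.snapshot(n)[...,::-1].copy(); cv2.imwrite(f'pics/{name}.png',im); return im,cam(n,o)
def move(p,e):  # shift mm & rotvec deg from current (measured) pose to world pose p, matrix e
    o=status.get_obs(); A=rot(o['ee_rot'])
    return A.T@(np.array(p)-o['tool_pos'])*1000, R.from_matrix(A.T@e).as_rotvec(degrees=True)
E
python3 - <<'E'
from h import *
np.set_printoptions(precision=4,suppress=True)
c=cam('top')
print('bar ends',onz(c,[(117,211),(156,203)],.157),'tip',onz(c,[(156,259)],.03))
print('socket',onz(c,[(357,230)],.057)); print('bottles',onz(c,[(243,133),(193,166)],[.15,.1]))
print('thin bar',onz(c,[(212,198),(245,194)],.157))
s=cam('side'); print('side: bar',proj(s,onz(c,[(136,207)],.157)),'sock',proj(s,onz(c,[(357,230)],.057)))
print('side socket xy',onz(s,[(281,336)],.057))
E
```

```text
bar ends [[0.5342 0.3536 0.157 ]
 [0.5522 0.2511 0.157 ]] tip [[0.4176 0.2764 0.03  ]]
socket [[ 0.4776 -0.2857  0.057 ]]
bottles [[0.7362 0.0218 0.15  ]
 [0.6635 0.1616 0.1   ]]
thin bar [[0.5607 0.1063 0.157 ]
 [0.5685 0.0215 0.157 ]]
side: bar [[191.9512 119.164 ]] sock [[281.5013 335.8377]]
side socket xy [[ 0.4767 -0.2856  0.057 ]]
```

Run:
```python
from h import *
np.set_printoptions(precision=2,suppress=True)
E=rot([np.pi,0,np.radians(191)])
print(move([.46,.285,.27],E)); print(move([.45,-.27,.23],rot([np.pi,0,np.radians(150)])))
```

```text
(array([-281.64,  -87.61,  -65.33]), array([ -0.09,  -0.04, -37.86]))
(array([-523.48, -587.19,  -24.55]), array([-0.1 , -0.01,  3.14]))
```

Call:
move_arm:
  targets:
    - [[-282,-88,-65],[0,0,-38],1]
    - [[-282,-88,-65],[0,0,-38],1]
    - [[-282,-88,-65],[0,0,-38],1]
    - [[-282,-88,-65],[0,0,-38],1]
    - [[-282,-88,-65],[0,0,-38],1]
    - [[-282,-88,-65],[0,0,-38],1]
    - [[-282,-88,-65],[0,0,-38],1]
    - [[-282,-88,-65],[0,0,-38],1]

```text
time: 1.15
tool_pos: [0.4591, 0.2858, 0.2699]
ee_rot: [3.141, -0.001, -2.945]
wrist_force: [-0.3, -0.3, -1.0]
width: 0.0936
```

Run:
```python
from h import *
np.set_printoptions(precision=4,suppress=True)
im,c=snap('wrist','w1'); o=status.get_obs(); print(o['tool_pos'],np.degrees(o['ee_rot']),o['joint_positions'],o['wrist_force'],o['qvel'])
np.savez('w1.npz',*[np.array(x) for x in c])
print(move([.45,-.27,.23],rot([np.pi,0,np.radians(150)])))
```

```text
[0.4591 0.2859 0.27  ] [ 179.9869   -0.0611 -168.7215] [ 0.4518  0.064   1.2688  0.0005  1.8097 -1.3157] [0.2563 0.7229 0.8616] [ 0.0041 -0.0035 -0.0011 -0.0031 -0.0006 -0.0023]
(array([ 117.5719, -543.4021,   40.0056]), array([-0.0094, -0.0631, 41.2785]))
```

View pics/w1.png

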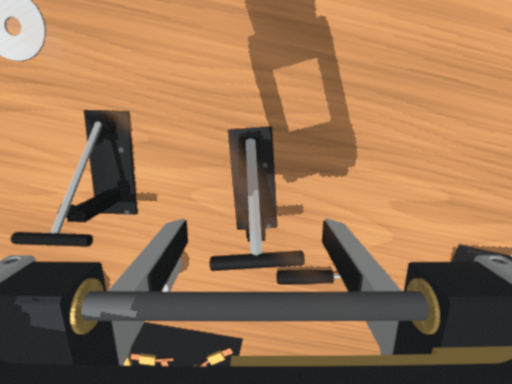

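Run:
```python
from h import *
np.set_printoptions(precision=4,suppress=True)
im=cv2.imread('pics/w1.png'); c=list(np.load('w1.npz').values())
hsv=cv2.cvtColor(im,cv2.COLOR_BGR2HSV); S,V=hsv[...,1],hsv[...,2]
m=(S<70)&(V>90); m[:130]=0;m[256:]=0;m[:,:238]=0;m[:,272:]=0
ys=np.arange(142,250); xs=[(np.nonzero(m[y])[0].mean() if m[y].any() else np.nan) for y in ys]
w=[m[y].sum() for y in ys]; print(w[::10],np.round(xs[::10],1), 'rows',np.nonzero(m.any(1))[0][[0,-1]])
xs=np.array(xs);ok=~np.isnan(xs); a,b=np.polyfit(ys[ok],xs[ok],1); print(a,b,np.std(xs[ok]-a*ys[ok]-b))
k=(V<60); k[:245]=0;k[275:]=0;k[:,:206]=0;k[:,310:]=0
n,l,st,ce=cv2.connectedComponentsWithStats(k.astype(np.uint8)); print(st[1:][st[1:,4]>30],ce[1:][st[1:,4]>30])
i=1+np.argmax(st[1:,4]); yy,xx=np.nonzero(l==i); cols=np.arange(212,303); my=np.array([yy[xx==q].mean() for q in cols]); p=np.polyfit(cols,my,1); print('bar line',p,[ (xx==q).sum() for q in cols[::15]])
x0=st[i,0];x1=st[i,0]+st[i,2]-1
e=onz(c,[(x0,np.polyval(p,x0)),(x1,np.polyval(p,x1))],.157); print('ends',e,'mid',e.mean(0),'len',np.linalg.norm(e[1]-e[0]),'yaw',np.degrees(np.arctan2(*(e[0]-e[1])[[1,0]]))) 
# shaft/bar crossing
x=(a*p[1]+b)/(1-a*p[0]); y=np.polyval(p,x); B=onz(c,[(x,y)],.157)[0]
t0=np.nonzero(m.any(1))[0][0]; T=onz(c,[(a*t0+b,t0)],.03)[0]
print('bar',B,'tip',T,np.linalg.norm(B-T),'yaw',np.degrees(np.arctan2(*(B-T)[[1,0]])))
```

```text
[np.int64(9), np.int64(10), np.int64(11), np.int64(10), np.int64(12), np.int64(13), np.int64(13), np.int64(13), np.int64(13), np.int64(13), np.int64(12)] [250.  250.5 251.  251.5 252.5 253.  253.  254.  254.  255.  255.5] rows [139 255]
0.05829612331205595 241.5577550803155 0.6870372269489764
[[211 254  76  16 885]
 [277 271  28   4 100]] [[245.3119 261.2904]
 [289.82   272.6   ]]
bar line [nan nan] [np.int64(12), np.int64(13), np.int64(13), np.int64(11), np.int64(12), np.int64(0), np.int64(0)]
ends [[nan nan nan]
 [nan nan nan]] mid [nan nan nan] len nan yaw nan
bar [nan nan nan] tip [0.4152 0.2705 0.03  ] nan yaw nan<stdin>:11: RuntimeWarning: Mean of empty slice.
  ret = ret.dtype.type(ret / rcount)
```

Call:
move_arm:
  targets:
    - [[118,-543,30],[0,0,41],1]
    - [[118,-543,30],[0,0,41],1]
    - [[118,-543,30],[0,0,41],1]
    - [[118,-543,30],[0,0,41],1]
    - [[118,-543,30],[0,0,41],1]
    - [[118,-543,30],[0,0,41],1]
    - [[118,-543,30],[0,0,41],1]
    - [[118,-543,30],[0,0,41],1]
    - [[118,-543,30],[0,0,41],1]
    - [[118,-543,30],[0,0,41],1]
    - [[118,-543,30],[0,0,41],1]
    - [[118,-543,30],[0,0,41],1]

```text
time: 2.7
tool_pos: [0.45, -0.269, 0.2409]
ee_rot: [3.141, 0.001, 2.623]
wrist_force: [-1.0, 0.4, -1.0]
width: 0.0942
```

Run:
```python
from h import *
np.set_printoptions(precision=4,suppress=True)
im,c=snap('wrist','w2'); o=status.get_obs(); print(o['tool_pos'],np.degrees(o['ee_rot']),o['joint_positions'],o['qvel'])
np.savez('w2.npz',*[np.array(x) for x in c])
x,y=proj(c,[.477,-.286,.057])[0]; print(x,y)
x,y=int(x),int(y); a=im[max(0,y-60):y+60,x-80:x+80]; cv2.imwrite('pics/w2c.png',cv2.resize(a,None,fx=5,fy=5,interpolation=cv2.INTER_CUBIC)); print('crop origin',x-80,max(0,y-60))
```

```text
[ 0.45   -0.2691  0.241 ] [179.9852   0.0477 150.3046] [-0.6473  0.0249  1.3664  0.0004  1.7495 -1.6997] [-0.0048  0.0011 -0.0015 -0.0029 -0.0008 -0.0007]
253.25838919114776 199.76924729507655
crop origin 173 139
```

View pics/w2c.png

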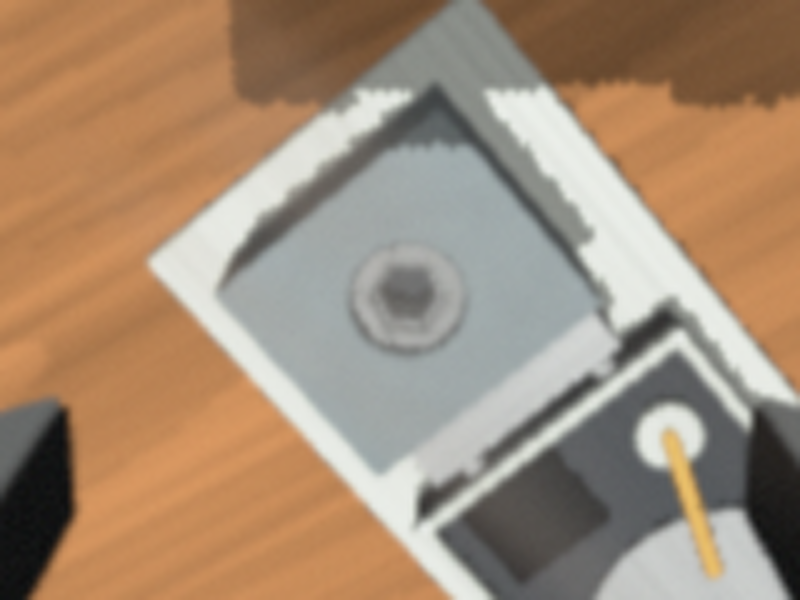

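Call:
move_arm:
  targets:
    - [[-51,0,145],[0,0,0],1]
    - [[-51,0,145],[0,0,0],1]
    - [[-51,0,145],[0,0,0],1]
    - [[-51,0,145],[0,0,0],1]
    - [[-51,0,145],[0,0,0],1]

```text
time: 3.38
tool_pos: [0.4946, -0.296, 0.0975]
ee_rot: [-3.141, 0.003, 2.622]
wrist_force: [0.1, 0.1, -0.1]
width: 0.0937
```

Run:
```python
from h import *
np.set_printoptions(precision=4,suppress=True)
im,c=snap('wrist','w3'); o=status.get_obs(); print(o['tool_pos'],np.degrees(o['ee_rot']),o['qvel'])
np.savez('w3.npz',*[np.array(x) for x in c])
x,y=proj(c,[.477,-.286,.057])[0]; print(x,y)
x,y=int(x),int(y); a=im[y-30:y+30,x-40:x+40]; cv2.imwrite('pics/w3c.png',cv2.resize(a,None,fx=10,fy=10,interpolation=cv2.INTER_CUBIC)); print('crop origin',x-40,y-30)
# key bar
im=cv2.imread('pics/w1.png'); c=list(np.load('w1.npz').values())
V=im.max(2); k=(V<90); k[:248]=0;k[274:]=0;k[:,:205]=0;k[:,308:]=0;k[269:,276:]=0
cols=np.arange(213,302); my=np.array([np.nonzero(k[:,q])[0].mean() for q in cols]); p=np.polyfit(cols,my,1); 
print('bar line',p,np.std(my-np.polyval(p,cols)),k.sum(0)[205:310])
cc=np.nonzero(k.sum(0)>6)[0];x0,x1=cc[0]-.5,cc[-1]+.5
e=onz(c,[(x0,np.polyval(p,x0)),(x1,np.polyval(p,x1))],.157); print('ends',e,'mid',e.mean(0),'len',np.linalg.norm(e[1]-e[0]),'baryaw',np.degrees(np.arctan2(*(e[0]-e[1])[[1,0]])))
```

```text
[ 0.4948 -0.2964  0.0982] [-179.9746    0.2429  150.1894] [-0.0055 -0.0084 -0.0049  0.0018 -0.0048 -0.0007]
254.26575692594955 188.97228853965038
crop origin 214 158
bar line [ -0.058  275.3165] 0.329627961333219 [ 0  0  0  0  0  5 12 13 13 13 13 14 14 14 14 14 14 14 14 14 14 14 14 13
 13 13 14 14 14 14 14 14 14 14 14 14 14 14 14 14 13 13 13 14 14 14 14 14
 13 13 12 12 13 13 14 13 13 14 14 14 14 14 14 14 14 14 14 14 14 14 14 14
 13 13 14 14 14 14 14 14 13 13 13 14 14 14 13 13 13 14 13 13 13 13 14 14
 13 11  7  0  0  0  0  0  0]
ends [[0.5559 0.253  0.157 ]
 [0.5276 0.3587 0.157 ]] mid [0.5417 0.3059 0.157 ] len 0.10939587213353054 baryaw -75.03576631085085
```

View pics/w3c.png

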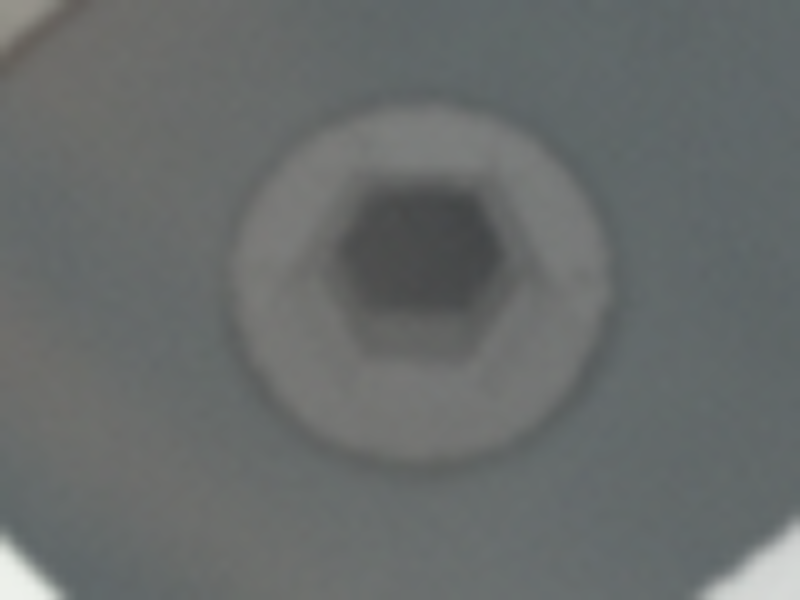

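```bash
cat >> h.py <<'E'
def tilt(a,t): # tool azimuth a, angle t from straight down (deg); camera below
    a,t=np.radians([a,t]); out=np.array([np.cos(a),np.sin(a),0]); up=np.array([0,0,1.])
    z=np.sin(t)*out-np.cos(t)*up; y=np.cross(up,out); return np.c_[np.cross(y,z),y,z]
E
python3 - <<'E'
from h import *
np.set_printoptions(precision=4,suppress=True)
im=cv2.imread('pics/w3.png'); c=list(np.load('w3.npz').values())
print('sock head',onz(c,[(256.1,186.3)],.057),'floor',onz(c,[(256.1,182.8)],.037))
g=cv2.cvtColor(im,cv2.COLOR_BGR2GRAY)[158:218,214:294]
for t in (70,75,80,85,90):
    n,l,st,ce=cv2.connectedComponentsWithStats((g<t).astype(np.uint8)); i=l[25,42]
    if i: print(t,st[i],ce[i]+[214,158])
# head ring: hough
b=cv2.resize(g,None,fx=8,fy=8,interpolation=cv2.INTER_CUBIC)
h=cv2.HoughCircles(b,cv2.HOUGH_GRADIENT,1,100,param1=30,param2=20,minRadius=120,maxRadius=170)
if h is not None: q=(h[0,:3,:2]+.5)/8-.5+[214,158]; print(h[0,:3],q,onz(c,q,.057))
c2=list(np.load('w2.npz').values()); print('w2 head',onz(c2,[(173+408/5-.4,139+298/5-.4)],.057))
S=np.array([.477,-.286,0])
for a in (0,-60):
    E=tilt(a,45); P=S+[0,0,.122+.06]+E[:,2]*.019; print(a,move(P,E))
E
```

```text
sock head [[ 0.4758 -0.2836  0.057 ]] floor [[ 0.4774 -0.2844  0.037 ]]
80 [ 35  19  15  12 129] [256.2558 182.5891]
85 [ 34  19  16  12 155] [255.8387 182.5806]
90 [ 34  19  17  13 173] [255.815  182.7919]
w2 head [[ 0.4757 -0.2838  0.057 ]]
0 (array([  8.6398,   6.8032, -70.4388]), array([-11.7813, -43.7288, -28.2066]))
-60 (array([  8.6842,  -6.6317, -70.433 ]), array([ 11.8832, -43.6889,  28.5838]))
```

Call:
move_arm:
  targets:
    - [[0,0,-60],[0,0,0],1]
    - [[9,7,-70],[-12,-44,-28],1]
    - [[9,7,-70],[-12,-44,-28],1]
    - [[9,7,-70],[-12,-44,-28],1]
    - [[9,7,-70],[-12,-44,-28],1]
    - [[9,7,-70],[-12,-44,-28],1]
    - [[9,7,-70],[-12,-44,-28],1]
    - [[9,7,-70],[-12,-44,-28],1]
    - [[9,7,-70],[-12,-44,-28],1]

```text
time: 4.55
tool_pos: [0.5147, -0.2566, 0.1881]
ee_rot: [3.138, 0.736, 3.077]
wrist_force: [0.2, -0.1, -1.0]
width: 0.0941
```

Run:
```python
from h import *
np.set_printoptions(precision=4,suppress=True)
o=status.get_obs(); print(o['tool_pos'],o['joint_positions']); print(tilt(0,45),rot(o['ee_rot']))
# pick grasp: g from tip
B=np.array([.5417,.3059,.157]);a=15.3;d=np.array([np.cos(np.radians(a)),np.sin(np.radians(a)),1])/2**.5
T=B-.18*d; print('tip',T)
G=T+.085*d; print('grasp',G); E=tilt(a,0)
for h in (.09,.0): print(h,G+[0,0,h-.019],move(G+[0,0,h-.019],E))
```

```text
[ 0.5147 -0.2566  0.1881] [-0.8673 -0.2836  1.9249  0.6012  1.0294 -2.5658]
[[-0.7071  0.      0.7071]
 [ 0.      1.      0.    ]
 [-0.7071  0.     -0.7071]] [[-0.7397  0.0629  0.67  ]
 [ 0.0482  0.998  -0.0405]
 [-0.6712  0.0023 -0.7412]]
tip [0.4189 0.2723 0.0297]
grasp [0.4769 0.2882 0.0898]
0.09 [0.4769 0.2882 0.1608] (array([ 72.5288, 541.2213, -27.1666]), array([ -6.8283,  41.7939, -18.0896]))
0.0 [0.4769 0.2882 0.0708] (array([132.9393, 541.0115,  39.5456]), array([ -6.8283,  41.7939, -18.0896]))
```

Call:
move_arm:
  targets:
    - [[-50,0,-55],[0,0,0],1]
    - [[-67,0,-74],[0,0,0],1]
    - [[5,541,-101],[-7,42,-18],1]
    - [[5,541,-101],[-7,42,-18],1]
    - [[5,541,-101],[-7,42,-18],1]
    - [[5,541,-101],[-7,42,-18],1]
    - [[5,541,-101],[-7,42,-18],1]
    - [[5,541,-101],[-7,42,-18],1]
    - [[5,541,-101],[-7,42,-18],1]
    - [[5,541,-101],[-7,42,-18],1]
    - [[5,541,-101],[-7,42,-18],1]
    - [[5,541,-101],[-7,42,-18],1]
    - [[72,541,-27],[-7,42,-18],1]
    - [[72,541,-27],[-7,42,-18],1]
    - [[72,541,-27],[-7,42,-18],1]

```text
time: 6.42
tool_pos: [0.4759, 0.2864, 0.1571]
ee_rot: [3.138, -0.011, -2.877]
wrist_force: [0.8, -0.5, 0.4]
width: 0.0936
```

Run:
```python
from h import *
np.set_printoptions(precision=2,suppress=True)
im,c=snap('wrist','w4'); o=status.get_obs(); print(o['tool_pos']*1000,np.degrees(o['ee_rot']),o['joint_positions'])
B=np.array([.5417,.3059,.157]);a=15.3;d=np.array([np.cos(np.radians(a)),np.sin(np.radians(a)),1])/2**.5
for r in (.0,.1,.16,.18): print(r,proj(c,B-(.18-r)*d))
print(move(np.array([.4769,.2882,.0708]),tilt(a,0)))
```

```text
[477.42 287.3  160.28] [ 179.75   -0.3  -164.84] [ 0.44  0.12  1.43  0.01  1.6  -1.4 ]
0.0 [[254.77 135.97]]
0.1 [[255.25 219.55]]
0.16 [[255.64 287.9 ]]
0.18 [[255.8  314.89]]
(array([-0.2 ,  0.62, 89.48]), array([ 0.25, -0.3 , -0.14]))
```

View pics/w4.png

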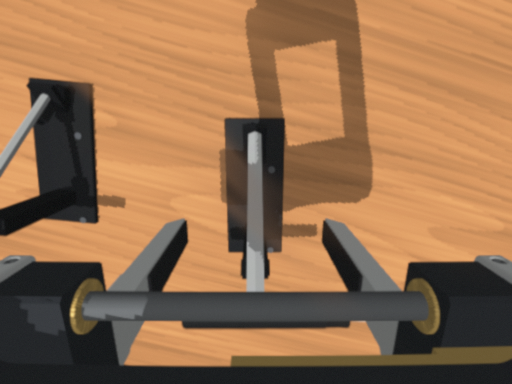

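Call:
move_arm:
  targets:
    - [[0,1,50],[0,0,0],1]
    - [[0,1,89],[0,0,0],1]
    - [[0,1,89],[0,0,0],1]
    - [[0,1,89],[0,0,0],0]
    - [[0,1,89],[0,0,0],-1]
    - [[0,1,89],[0,0,0],-1]
    - [[0,1,89],[0,0,0],-1]
    - [[0,1,89],[0,0,0],-1]
    - [[0,1,89],[0,0,0],-1]
    - [[0,1,60],[0,0,0],-1]
    - [[0,1,20],[0,0,0],-1]
    - [[0,1,-40],[0,0,0],-1]
    - [[0,1,-60],[0,0,0],-1]
    - [[0,1,-60],[0,0,0],-1]

```text
time: 8.22
tool_pos: [0.4784, 0.2897, 0.2234]
ee_rot: [3.135, 0.002, -2.876]
wrist_force: [0.1, -0.5, -0.0]
width: 0.0008
```

Run:
```python
from h import *
np.set_printoptions(precision=2,suppress=True)
o=status.get_obs(); print(o['tool_pos']*1000,o['width'],o['wrist_force'],o['joint_positions'])
S=np.array([.4768,-.2845,0])
E=tilt(-60,45); P=S+[0,0,.122+.07]+E[:,2]*.019; print(P,move(P,E))
```

```text
[478.36 289.69 223.41] 0.0007819991491187499 [ 0.13 -0.48 -0.04] [ 0.44  0.1   1.32  0.01  1.72 -1.4 ]
[ 0.48 -0.3   0.18] (array([ 149.08, -566.85,   41.04]), array([ 29.82, -38.34,  70.96]))
```

Run:
```python
from h import *
im,c=snap('wrist','w5'); s,_=snap('side','s5')
cv2.imwrite('pics/c5.png',np.hstack([cv2.resize(im,(400,300)),cv2.resize(s[60:260,100:366],(400,300),interpolation=cv2.INTER_CUBIC)]))
```

```text
(no output)
```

View pics/c5.png

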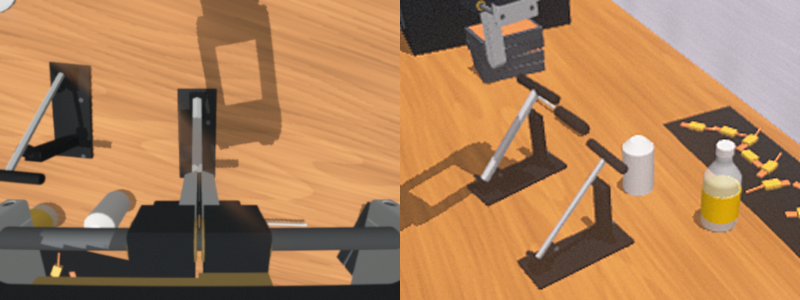

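Call:
move_arm:
  targets:
    - [[0,0,30],[0,0,0],0]
    - [[0,0,40],[0,0,0],0]
    - [[0,0,40],[0,0,0],0]
    - [[0,0,40],[0,0,0],0]
    - [[0,0,40],[0,0,0],0]
    - [[0,0,40],[0,0,0],0]

```text
time: 9.07
tool_pos: [0.4776, 0.2895, 0.1819]
ee_rot: [3.136, -0.001, -2.876]
wrist_force: [-0.6, -0.7, -0.2]
width: 0.0468
```

Run:
```python
from h import *
np.set_printoptions(precision=2,suppress=True)
im,c=snap('wrist','w6'); o=status.get_obs(); print(o['tool_pos']*1000,o['width'],o['wrist_force'])
B=np.array([.5417,.3059,.157]);a=15.3;d=np.array([np.cos(np.radians(a)),np.sin(np.radians(a)),1])/2**.5
h=cv2.cvtColor(im,cv2.COLOR_BGR2HSV); m=(h[...,1]<70)&(h[...,2]>90)
for r in (.01,.03,.05,.07):
    x,y=proj(c,B-(.18-r)*d)[0]; q=np.nonzero(m[int(y),225:285])[0]+225; print(r,x,y,q.min(),q.max(),q.mean())
print(move(np.array([.4769,.2882,.0708]),tilt(a,0)))
```

```text
[477.48 289.49 181.69] 0.046642176080364084 [0.25 0.68 0.82]
0.01 252.22487079744317 137.9781480434773 245 258 251.5
0.03 252.2345272331037 151.72246534698297 245 258 251.5
0.05 252.24510175969465 166.3953603187179 245 258 251.5
0.07 252.2567141304905 182.08836386353371 245 258 251.5
(array([  0.74,  -1.7 , 110.89]), array([ 0.32, -0.08, -0.07]))
```

Call:
move_arm:
  targets:
    - [[0,-2,60],[0,0,0],0]
    - [[0,-2,111],[0,0,0],0]
    - [[0,-2,111],[0,0,0],0]
    - [[0,-2,111],[0,0,0],-1]
    - [[0,-2,111],[0,0,0],-1]
    - [[0,-2,111],[0,0,0],-1]
    - [[0,-2,111],[0,0,0],-1]
    - [[0,-2,111],[0,0,0],-1]
    - [[0,-2,111],[0,0,0],-1]
    - [[0,-2,111],[0,0,0],-1]

```text
time: 10.38
tool_pos: [0.4786, 0.2875, 0.0718]
ee_rot: [3.138, 0.001, -2.876]
wrist_force: [-1.1, -3.0, 6.3]
width: 0.0138
```

Call:
move_arm:
  targets:
    - [[0,0,-15],[0,0,0],-1]
    - [[0,0,-50],[0,0,0],-1]
    - [[0,0,-100],[0,0,0],-1]
    - [[0,0,-150],[0,0,0],-1]
    - [[0,0,-150],[0,0,0],-1]
    - [[0,0,-150],[0,0,0],-1]

```text
time: 11.12
tool_pos: [0.477, 0.2872, 0.2184]
ee_rot: [3.136, -0.005, -2.875]
wrist_force: [0.3, -0.0, -2.8]
width: 0.0135
```

Run:
```python
from h import *
np.set_printoptions(precision=2,suppress=True)
o=status.get_obs(); print(o['tool_pos']*1000,o['width'],o['wrist_force'],o['wrist_torque'],o['joint_positions'])
S=np.array([.4768,-.2845,0])
E=tilt(-60,45); P=S+[0,0,.122+.08]+E[:,2]*.019; print(P,move(P,E))
```

```text
[477.04 287.2  218.44] 0.01350281316538907 [ 0.29 -0.04 -2.82] [ 0.06  0.05 -0.02] [ 0.44  0.1   1.33  0.01  1.71 -1.4 ]
[ 0.48 -0.3   0.19] (array([ 147.  , -564.66,   27.63]), array([ 29.53, -38.67,  71.12]))
```

Call:
move_arm:
  targets:
    - [[0,0,-60],[0,0,0],-1]
    - [[147,-565,-40],[30,-39,71],-1]
    - [[147,-565,-40],[30,-39,71],-1]
    - [[147,-565,-40],[30,-39,71],-1]
    - [[147,-565,-40],[30,-39,71],-1]
    - [[147,-565,-40],[30,-39,71],-1]
    - [[147,-565,-40],[30,-39,71],-1]
    - [[147,-565,-40],[30,-39,71],-1]
    - [[147,-565,-40],[30,-39,71],-1]
    - [[147,-565,-40],[30,-39,71],-1]
    - [[147,-565,-40],[30,-39,71],-1]
    - [[147,-565,-40],[30,-39,71],-1]
    - [[147,-565,-40],[30,-39,71],-1]
    - [[147,-565,-40],[30,-39,71],-1]
    - [[147,-565,-40],[30,-39,71],-1]

```text
time: 13.0
tool_pos: [0.4851, -0.2956, 0.2573]
ee_rot: [3.142, 0.795, 2.095]
wrist_force: [-0.4, 0.4, -2.0]
width: 0.0137
```

Run:
```python
from h import *
np.set_printoptions(precision=3,suppress=True)
im,c=snap('wrist','w7'); o=status.get_obs(); print(o['tool_pos']*1000,o['width'],o['wrist_force'],o['joint_positions'])
np.savez('w7.npz',*[np.array(x) for x in c]); s,cs=snap('side','s7'); t,ct=snap('top','t7')
S=np.array([.4768,-.2845,0]); E=tilt(-60,45); print(rot(o['ee_rot'])-E, np.linalg.norm(move(S,E)[1]),move(S+[0,0,.202]+E[:,2]*.019,E))
A=rot(o['ee_rot']); G=o['tool_pos']-.019*A[:,2]; print('grasp',G)
for n,cc in (('w',c),('s',cs),('t',ct)): print(n,[proj(cc,p)[0].round(1) for p in (G-[0,0,.085],G+[0,0,.095],S+[0,0,.057])])
cv2.imwrite('pics/c7.png',np.hstack([cv2.resize(im,(400,300)),cv2.resize(s[150:384,160:472],(400,300),interpolation=cv2.INTER_CUBIC)]))
```

```text
[ 485.037 -295.762  257.465] 0.013703268886745862 [-0.488  0.415 -2.579] [-0.371 -0.318  1.84  -0.551  1.021 -0.749]
[[ 0.003 -0.     0.004]
 [-0.006  0.001 -0.006]
 [-0.007  0.     0.007]] 0.5710478784522124 (array([49.762, -1.272, 47.832]), array([ 0.015,  0.571, -0.001]))
grasp [ 0.478 -0.284  0.271]
w [array([254.4, 139.1]), array([254.1, 436.1]), array([253. ,  40.6])]
s [array([283.9, 284.2]), array([288.7, 184.8]), array([280.7, 335.4])]
t [array([368.3, 223.1]), array([390. , 210.7]), array([356.6, 230.3])]
```

View pics/c7.png

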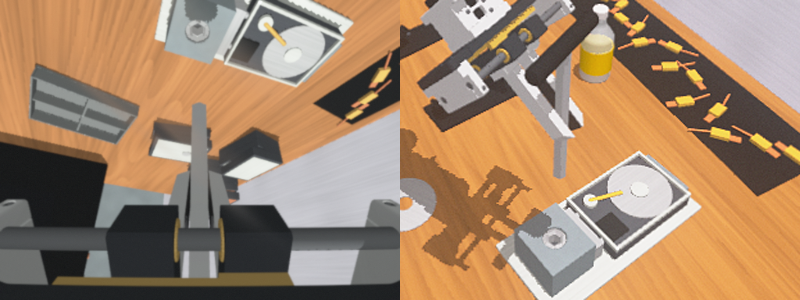

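```bash
cat > tri.py <<'E'
from h import *
def axis(im,box,f,byrow=True):
    x0,y0,x1,y1=box; hs=cv2.cvtColor(im,cv2.COLOR_BGR2HSV); m=f(hs)[y0:y1,x0:x1].astype(np.uint8)
    n,l,st,ce=cv2.connectedComponentsWithStats(m); i=1+np.argmax(st[1:,4]); yy,xx=np.nonzero(l==i)
    r=np.unique(yy); c=np.array([(xx[yy==q].min()+xx[yy==q].max())/2 for q in r]); w=np.array([np.ptp(xx[yy==q])+1 for q in r])
    return r+y0,c+x0,w
def plane(c,p,q):
    o,d=rays(c,[p,q]); n=np.cross(d[0],d[1]); n/=np.linalg.norm(n); return n,n@o
E
python3 - <<'E'
from tri import *
np.set_printoptions(precision=3,suppress=True,linewidth=150)
w=cv2.imread('pics/w7.png');s=cv2.imread('pics/s7.png')
f=lambda h:(h[...,1]<60)&(h[...,2]>70)
for n,im,b in (('w',w,(236,120,276,205)),('s',s,(270,200,300,300))):
    r,c,wd=axis(im,b,f); print(n); print(np.c_[r,c,wd][::4].T)
for y in range(280,294): print(y,s[y,278:294].max(1), end=' ') if y%2==0 else 0
for y in range(124,142,2): print(y,w[y,244:266:2].max(1))
E
```

```text
w
[[131.  135.  139.  143.  147.  151.  155.  159.  163.  167.  171.  175.  179.  183.  187.  191.  195.  199.  203. ]
 [254.5 254.5 254.5 254.5 254.5 254.5 254.5 254.5 250.  252.  252.  251.5 251.5 252.5 253.  252.5 250.5 250.5 251.5]
 [  2.   18.   18.   18.   18.   18.   18.   18.   27.   33.   33.   32.   32.   34.   35.   34.   30.   30.   32. ]]
s
[[200.  204.  208.  212.  216.  220.  224.  228.  232.  236.  240.  244.  248.  252.  256.  260.  264.  268.  272.  276.  280.  284.  288. ]
 [288.  287.  284.  282.5 280.5 281.  280.5 282.  283.5 284.5 284.5 284.5 281.  283.5 286.  285.  284.5 284.5 284.5 284.  284.  284.  284. ]
 [  9.   11.   17.   20.   22.   21.   22.   25.   28.   30.   30.   30.   21.   20.   19.    9.   10.   10.   10.    9.    9.    9.    5. ]]
280 [237 215 161 149 155 151 152 153 167 165 162 200 231 232 232 234] 282 [237 198 150 150 153 150 153 151 165 168 161 215 229 231 232 232] 284 [238 198 155 148 152 151 151 163 171 164 168 212 230 229 231 233] 286 [237 192 153 150 150 151 150 165 170 165 164 207 225 227 228 230] 288 [236 235 234 209 156 143 146 157 165 191 223 225 226 224 228 229] 290 [229 233 236 234 235 235 234 235 235 233 232 225 226 224 224 226] 292 [229 230 232 234 233 232 234 233 233 233 232 232 228 226 226 224] 124 [221 217 211 215 213 206 209 219 219 219 219]
126 [218 210 212 213 207 209 219 219 219 219 215]
128 [211 211 214 208 212 220 219 219 219 217 218]
130 [211 213 209 210 215 199 203 215 217 218 218]
132 [211 205 193 170 152 138 142 162 194 210 215]
134 [208 163 143 136 135 136 136 136 140 149 207]
136 [205 152 134 137 136 136 135 136 136 136 207]
138 [218 157 136 136 137 136 136 137 136 136 205]
140 [219 155 136 135 136 136 136 136 136 136 198]
```

Call:
move_arm:
  targets:
    - [[30,-1,28],[0,0.6,0],-1]
    - [[60,-1,58],[0,0.6,0],-1]
    - [[79,-1,77],[0,0.6,0],-1]
    - [[79,-1,77],[0,0.6,0],-1]
    - [[79,-1,77],[0,0.6,0],-1]

```text
time: 13.78
tool_pos: [0.4847, -0.2972, 0.1492]
ee_rot: [3.14, 0.787, 2.093]
wrist_force: [-0.3, 0.2, -2.9]
width: 0.0137
```

Run:
```python
from h import *
np.set_printoptions(precision=3,suppress=True)
im,c=snap('wrist','w8'); o=status.get_obs(); print(o['tool_pos']*1000,o['width'],o['wrist_force'])
np.savez('w8.npz',*[np.array(x) for x in c]); s,cs=snap('side','s8'); t,ct=snap('top','t8')
S=np.array([.4768,-.2845,0]); A=rot(o['ee_rot']); G=o['tool_pos']-.019*A[:,2]; print('grasp',G, 'err rot',move(S,tilt(-60,45))[1])
for n,cc in (('w',c),('s',cs),('t',ct)): print(n,[proj(cc,p)[0].round(1) for p in (G-[0,0,.09],G+[0,0,.09],S+[0,0,.057],S+[0,0,.06])])
z=lambda a:cv2.resize(a,(400,600),interpolation=cv2.INTER_CUBIC)
cv2.imwrite('pics/c8.png',np.hstack([z(im[50:170,214:294]),z(s[275:365,250:310])]))
```

```text
[ 484.958 -297.332  149.919] 0.013849160567227669 [-0.395  0.374 -2.211]
grasp [ 0.478 -0.286  0.163] err rot [ 0.067  0.145 -0.12 ]
w [array([254.6, 135.4]), array([255. , 424.6]), array([253.8, 118.7]), array([253.8, 121.4])]
s [array([282.1, 329.9]), array([286.1, 252.5]), array([280.7, 335.4]), array([280.8, 334.4])]
t [array([358.4, 229. ]), array([376.3, 218.9]), array([356.6, 230.3]), array([356.8, 230.2])]
```

View pics/c8.png

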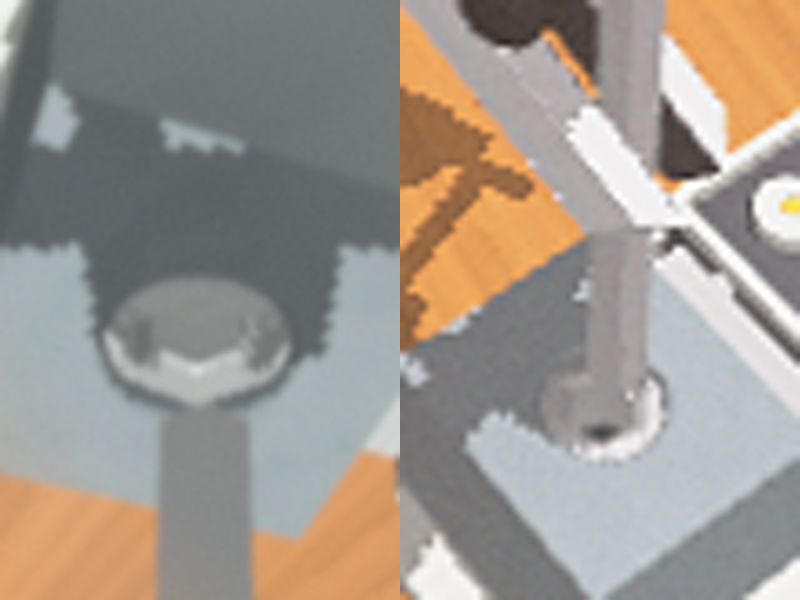

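Call:
move_arm:
  targets:
    - [[7,-1,4],[0,0,0],-1]
    - [[7,-1,4],[0,0,0],-1]
    - [[7,-1,4],[0,0,0],-1]

```text
time: 14.3
tool_pos: [0.4816, -0.2955, 0.1392]
ee_rot: [-3.141, 0.785, 2.094]
wrist_force: [-1.0, -0.8, -1.7]
width: 0.0141
```

Run:
```python
from h import *
np.set_printoptions(precision=4,suppress=True)
im,c=snap('wrist','w9'); o=status.get_obs(); print(o['tool_pos']*1000,o['width'],o['wrist_force'])
np.savez('w9.npz',*[np.array(x) for x in c]); s,cs=snap('side','s9')
A=rot(o['ee_rot']); G=o['tool_pos']-.019*A[:,2]; print('grasp',G, 'err rot',move(G,tilt(-60,45))[1])
for n,cc in (('w',c),('s',cs)): print(n,[proj(cc,p)[0].round(1) for p in (G-[0,0,.09],G-[0,0,.09]*np.array([0,0,0])-[0,0,G[2]-.057])])
z=lambda a:cv2.resize(a,(400,600),interpolation=cv2.INTER_CUBIC)
cv2.imwrite('pics/c9.png',np.hstack([z(im[80:170,224:284]),z(s[305,0:1] if 0 else s[310:355,266:296])]))
```

```text
[ 481.7043 -295.5691  139.3538] 0.01339019575885502 [ 0.2116  0.4159 -2.1156]
grasp [ 0.475  -0.2839  0.1528] err rot [-0.0297 -0.0283 -0.0354]
w [array([254.6, 135. ]), array([254.6, 129.5])]
s [array([279.7, 333.6]), array([279.6, 335.6])]
```

View pics/c9.png

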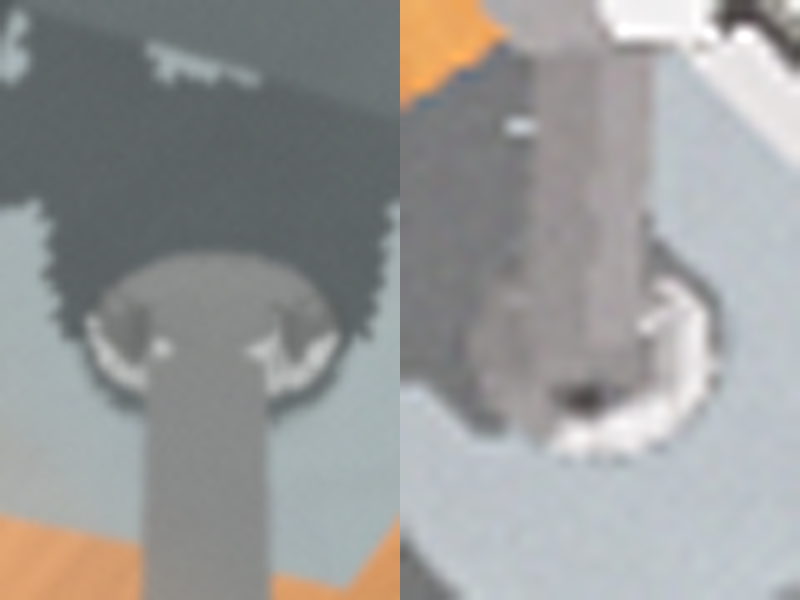

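Call:
move_arm:
  targets:
    - [[-0.9,0.6,0.9],[0,0,0],-1]
    - [[-0.9,0.6,0.9],[0,0,0],-1]
    - [[2.6,0.6,4.4],[0,0,0],-1]
    - [[4.7,0.6,6.6],[0,0,0],-1]
    - [[4.7,0.6,6.6],[0,0,0],-1]

```text
time: 15.02
tool_pos: [0.4825, -0.2963, 0.1305]
ee_rot: [-3.14, 0.784, 2.094]
wrist_force: [0.2, -0.1, -2.2]
width: 0.0134
```

Call:
move_arm:
  targets:
    - [[1.4,0,1.4],[0,0,0],-1]
    - [[2.8,0,2.8],[0,0,0],-1]
    - [[4.2,0,4.2],[0,0,0],-1]
    - [[4.2,0,4.2],[0,0,0],-1]

```text
time: 15.52
tool_pos: [0.4827, -0.2963, 0.125]
ee_rot: [-3.141, 0.784, 2.094]
wrist_force: [-0.6, -0.5, -1.7]
width: 0.0137
```

Call:
move_arm:
  targets:
    - [[1.4,0,1.4],[0,0,0],-1]
    - [[2.8,0,2.8],[0,0,0],-1]
    - [[4.2,0,4.2],[0,0,0],-1]
    - [[4.2,0,4.2],[0,0,0],-1]

```text
time: 16.02
tool_pos: [0.4827, -0.2963, 0.119]
ee_rot: [-3.141, 0.784, 2.094]
wrist_force: [0.4, -0.0, -2.6]
width: 0.0139
```

Call:
move_arm:
  targets:
    - [[1,0,1],[0,0,0],-1]
    - [[2,0,2],[0,0,0],-1]
    - [[3,0,3],[0,0,0],-1]
    - [[3,0,3],[0,0,0],-1]

```text
time: 16.52
tool_pos: [0.4827, -0.2964, 0.1149]
ee_rot: [-3.141, 0.784, 2.094]
wrist_force: [0.3, 0.0, -2.1]
width: 0.0138
```

Call:
move_arm:
  targets:
    - [[0.7,0,0.7],[0,0,0],-1]
    - [[1.4,0,1.4],[0,0,0],-1]
    - [[2,0,2],[0,0,0],-1]
    - [[2,0,2],[0,0,0],-1]

```text
time: 17.02
tool_pos: [0.4828, -0.2964, 0.1122]
ee_rot: [-3.141, 0.784, 2.094]
wrist_force: [-0.5, -0.1, -1.6]
width: 0.0139
```

Call:
move_arm:
  targets:
    - [[0.7,0,0.7],[0,0,0],-1]
    - [[1.4,0,1.4],[0,0,0],-1]
    - [[2,0,2],[0,0,0],-1]
    - [[2,0,2],[0,0,0],-1]

```text
time: 17.52
tool_pos: [0.4831, -0.2965, 0.11]
ee_rot: [3.141, 0.785, 2.093]
wrist_force: [-0.7, -0.0, -0.9]
width: 0.0134
```

Call:
move_arm:
  targets:
    - [[0.7,0,0.7],[0,0,0],-1]
    - [[1.4,0,1.4],[0,0,0],-1]
    - [[1.4,0,1.4],[0,0,0],-1]
    - [[1.4,0,1.4],[0,0,0],-1]

```text
time: 18.02
tool_pos: [0.4837, -0.2971, 0.11]
ee_rot: [3.141, 0.788, 2.093]
wrist_force: [-3.3, 2.1, 5.8]
width: 0.0134
```

Call:
move_arm:
  targets:
    - [[-0.8,0,-0.8],[0,0,0],-1]
    - [[-0.8,0,-0.8],[0,0,0],-0.4]
    - [[-0.8,0,-0.8],[0,0,0],0.2]
    - [[-0.8,0,-0.8],[0,0,0],0.2]
    - [[-0.8,0,-0.8],[0,0,0],0.2]
    - [[-0.8,0,-0.8],[0,0,0],0.2]
    - [[-0.8,0,-0.8],[0,0,0],0.2]
    - [[0,0,-25],[0,0,0],0.2]
    - [[0,0,-60],[0,0,0],0.2]
    - [[0,0,-110],[0,0,0],0.2]
    - [[0,0,-160],[0,0,0],0.2]
    - [[0,0,-160],[0,0,0],0.2]

```text
time: 19.52
tool_pos: [0.428, -0.1972, 0.2253]
ee_rot: [3.132, 0.79, 2.09]
wrist_force: [0.3, -0.3, 0.5]
width: 0.0565
```

Run:
```python
from tri import *
np.set_printoptions(precision=4,suppress=True)
s,cs=snap('side','s10'); t,ct=snap('top','t10'); o=status.get_obs(); print(o['time'],o['tool_pos'],o['joint_positions'],o['width'])
for z in (.217,.037): print(z,[proj(q,[.476,-.2847,z])[0] for q in (cs,ct)])
z=lambda a:cv2.resize(a,(400,400),interpolation=cv2.INTER_CUBIC)
cv2.imwrite('pics/c10.png',np.hstack([z(s[210:360,205:355]),z(t[160:260,320:420])]))
```

```text
19.625 [ 0.4266 -0.1982  0.2205] [-0.134  -0.4748  2.011  -0.6588  1.1513 -0.5235] 0.05625931552248575
0.217 [array([283.4288, 270.6371]), array([371.9187, 222.1064])]
0.037 [array([280.0257, 342.5156]), array([355.0361, 231.4934])]
```

View pics/c10.png

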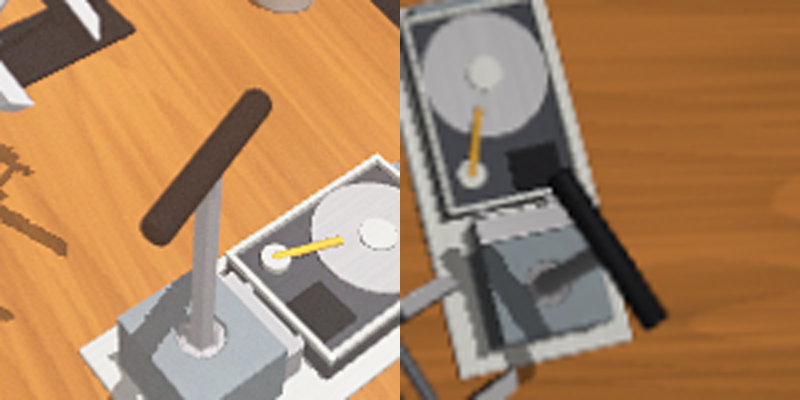

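Run:
```python
from h import *
np.set_printoptions(precision=1,suppress=True)
o=status.get_obs(); A=rot(o['ee_rot']); print('up100',A.T@[0,0,100.])
print(move([.476,-.285,.30],rot([np.pi,0,np.radians(30)])))
t=cv2.imread('pics/t10.png'); V=t.max(2); c=cam('top')
m=(V<45); m[:195]=0;m[250:]=0;m[:,352:356]=0;m[:,:355]=0;m[:,395:]=0
n,l,st,ce=cv2.connectedComponentsWithStats(m.astype(np.uint8)); i=1+np.argmax(st[1:,4]); print(st[i],ce[i])
(x,y),(w,h),an=r=cv2.minAreaRect(np.argwhere(l==i)[:,::-1].astype(np.float32)); print(r); b=cv2.boxPoints(r)
P=onz(c,b,.217)*1000; e=[P[1]-P[0],P[2]-P[1]]; e=max(e,key=np.linalg.norm); print(P.mean(0),np.linalg.norm(e),np.degrees(np.arctan2(e[1],e[0])))
```

```text
up100 [-70.7   0.  -70.8]
(array([-126.9,   -0.6,   14.3]), array([35.2, 35.1, 84.9]))
[356 196  30  46 311] [369.6 219.2]
((368.76922607421875, 218.65380859375), (51.864471435546875, 7.211103439331055), 56.3099365234375)
[ 485.1 -277.6  217. ] 125.89230488513145 -149.93394533980612
```

Call:
move_arm:
  targets:
    - [[-40,0,-40],[0,0,0],0.2]
    - [[-80,0,-80],[0,0,0],0.2]
    - [[-127,-1,14],[35,35,85],0.2]
    - [[-127,-1,14],[35,35,85],0.2]
    - [[-127,-1,14],[35,35,85],0.2]
    - [[-127,-1,14],[35,35,85],0.2]
    - [[-127,-1,14],[35,35,85],0.2]
    - [[-127,-1,14],[35,35,85],0.2]
    - [[-127,-1,14],[35,35,85],0.2]
    - [[-127,-1,14],[35,35,85],0.2]
    - [[-127,-1,14],[35,35,85],0.2]
    - [[-127,-1,14],[35,35,85],0.2]
    - [[-127,-1,14],[35,35,85],0.2]
    - [[-127,-1,14],[35,35,85],0.2]
    - [[-127,-1,14],[35,35,85],0.2]

```text
time: 21.5
tool_pos: [0.4755, -0.2847, 0.3008]
ee_rot: [3.138, -0.0, 0.524]
wrist_force: [0.6, -0.1, -0.4]
width: 0.0569
```

Run:
```python
from h import *
np.set_printoptions(precision=2,suppress=True)
im,c=snap('wrist','w11'); o=status.get_obs(); print(o['time'],o['tool_pos']*1000,np.degrees(o['ee_rot']),o['joint_positions'],o['width'])
d=np.array([np.cos(np.pi/6),np.sin(np.pi/6),0])*.055; B=np.array([.476,-.285,.217]); print(proj(c,[B-d,B,B+d]))
print(move([.476,-.285,.199],rot([np.pi,0,np.radians(30)])))
```

```text
21.55 [ 475.57 -284.66  300.88] [179.77  -0.01  30.02] [-0.64  0.1   1.17 -0.    1.87  0.41] 0.056197156598596115
[[255.2  247.48]
 [255.33 196.82]
 [255.47 140.48]]
(array([  0.19,   0.1 , 101.88]), array([ 0.23, -0.01,  0.02]))
```

View pics/w11.png

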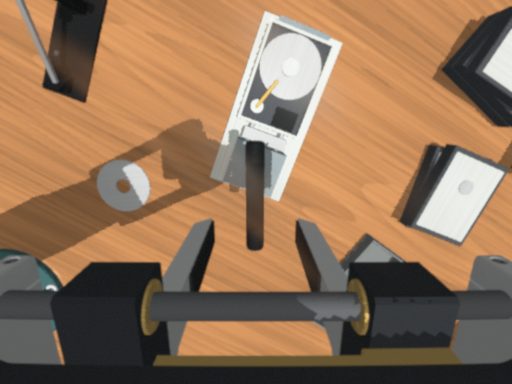

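Call:
move_arm:
  targets:
    - [[0,0,55],[0,0,0],0.2]
    - [[0,0,95],[0,0,0],0.2]
    - [[0,0,102],[0,0,0],0.2]
    - [[0,0,102],[0,0,0],0.2]
    - [[0,0,102],[0,0,0],-1]
    - [[0,0,102],[0,0,0],-1]
    - [[0,0,102],[0,0,0],-1]
    - [[0,0,102],[0,0,0],-1]
    - [[0,0,102],[0,0,0],-1]
    - [[0,0,102],[0,0,0],-1]

```text
time: 22.8
tool_pos: [0.4756, -0.2857, 0.1989]
ee_rot: [3.138, -0.0, 0.522]
wrist_force: [-0.0, 0.6, 1.1]
width: 0.0171
```

Run:
```python
from h import *
np.set_printoptions(precision=3,suppress=True)
o=status.get_obs(); print(o['tool_pos']*1000,o['width'],o['wrist_force'],o['wrist_torque'])
```

```text
[ 475.624 -285.726  198.869] 0.01709988362523278 [-0.019  0.592  1.079] [0.047 0.14  0.002]
```

Call:
move_arm:
  targets:
    - [[0,0,0],[0,0,5],-1]
    - [[0,0,0],[0,0,10],-1]
    - [[0,0,0],[0,0,15],-1]
    - [[0,0,0],[0,0,20],-1]
    - [[0,0,0],[0,0,25],-1]
    - [[0,0,0],[0,0,30],-1]
    - [[0,0,0],[0,0,35],-1]
    - [[0,0,0],[0,0,40],-1]
    - [[0,0,0],[0,0,45],-1]
    - [[0,0,0],[0,0,50],-1]
    - [[0,0,0],[0,0,55],-1]
    - [[0,0,0],[0,0,60],-1]
    - [[0,0,0],[0,0,60],-1]

```text
time: 24.42
tool_pos: [0.4756, -0.2856, 0.1988]
ee_rot: [3.14, -0.003, -0.524]
wrist_force: [-0.4, 0.5, 1.5]
width: 0.0171
```

Run:
```python
from h import *
np.set_printoptions(precision=3,suppress=True)
o=status.get_obs(); print(o['tool_pos']*1000,np.degrees(o['ee_rot']),o['width'],o['wrist_force'],o['wrist_torque'],o['joint_positions'])
```

```text
[ 475.552 -285.558  198.85 ] [179.916  -0.173 -30.008] 0.017072396928495985 [-0.427  0.522  1.531] [0.126 0.216 0.021] [-0.642  0.097  1.374 -0.001  1.668  1.452]
```

Call:
move_arm:
  targets:
    - [[0,0,0],[0,0,3],-1]
    - [[0,0,0],[0,0,6],-1]
    - [[0,0,0],[0,0,8],-1]
    - [[0,0,0],[0,0,8],-1]

```text
time: 24.92
tool_pos: [0.4756, -0.2856, 0.1989]
ee_rot: [3.141, -0.003, -0.664]
wrist_force: [-0.5, 0.4, 2.5]
width: 0.0171
```

```bash
cat > st.py <<'E'
from tri import *
np.set_printoptions(precision=3,suppress=True)
T=[];o0=None
for i in range(5):
    o=status.get_obs(); T.append(np.r_[o['wrist_force'],o['wrist_torque']]); viewer.snapshot('side')
print(o['time'],np.degrees(o['ee_rot']),o['width'],np.mean(T,0),np.std(T,0)[5])
E
python3 st.py
```

```text
25.125 [179.937  -0.203 -38.043] 0.017385179028251135 [-0.785  0.98   2.827  0.181  0.272  0.047] 0.0154230655758497
```

Call:
move_arm:
  targets:
    - [[0,0,0],[0,0,2],-1]
    - [[0,0,0],[0,0,4],-1]
    - [[0,0,0],[0,0,6],-1]
    - [[0,0,0],[0,0,6],-1]

```text
time: 25.68
tool_pos: [0.4756, -0.2857, 0.1988]
ee_rot: [3.141, -0.004, -0.77]
wrist_force: [-0.7, 0.5, 4.4]
width: 0.017
```

```bash
python3 st.py
```

```text
25.875 [179.959  -0.208 -44.069] 0.01710895960458723 [-0.624  0.527  4.415  0.189  0.241  0.03 ] 0.03385802609357485
```

Call:
move_arm:
  targets:
    - [[0,0,0],[0,0,2],-1]
    - [[0,0,0],[0,0,4],-1]
    - [[0,0,0],[0,0,6],-1]
    - [[0,0,0],[0,0,6],-1]

```text
time: 26.42
tool_pos: [0.4757, -0.2857, 0.1988]
ee_rot: [3.141, -0.004, -0.875]
wrist_force: [-1.1, 0.8, 5.5]
width: 0.0171
```

```bash
python3 st.py
```

```text
26.625 [179.982  -0.22  -50.11 ] 0.017138561509962517 [-0.385  0.619  5.261  0.207  0.225  0.252] 0.021676551441992487
```

Call:
move_arm:
  targets:
    - [[0,0,0],[0,0,2],-1]
    - [[0,0,0],[0,0,4],-1]
    - [[0,0,0],[0,0,4],-1]

```text
time: 27.05
tool_pos: [0.4757, -0.2856, 0.1988]
ee_rot: [-3.142, -0.004, -0.944]
wrist_force: [-0.6, 0.2, 4.6]
width: 0.0172
```

```bash
python3 st.py
```

```text
27.25 [-180.      -0.216  -54.085] 0.017133058745781665 [-0.258  0.382  4.801  0.184  0.227  0.394] 0.021429558058600622
```

Call:
move_arm:
  targets:
    - [[0,0,0],[0,0,-3],-1]
    - [[0,0,0],[0,0,-4],-1]
    - [[0,0,0],[0,0,-4],-0.3]
    - [[0,0,0],[0,0,-4],0.2]
    - [[0,0,0],[0,0,-4],0.2]
    - [[0,0,0],[0,0,-4],0.2]
    - [[0,0,0],[0,0,-4],0.2]
    - [[0,0,-20],[0,0,-4],0.2]
    - [[0,0,-60],[0,0,-4],0.2]
    - [[0,0,-110],[0,0,-4],0.2]
    - [[-80,0,-130],[0,0,-4],0.2]
    - [[-120,0,-130],[0,0,-4],0.2]
    - [[-120,0,-130],[0,0,-4],0.2]
    - [[-120,0,-130],[0,0,-4],0.2]

```text
time: 29.05
tool_pos: [0.4052, -0.1884, 0.3283]
ee_rot: [3.141, -0.004, -0.874]
wrist_force: [0.0, 0.0, 0.1]
width: 0.0566
```

Run:
```python
from tri import *
np.set_printoptions(precision=2,suppress=True)
s,cs=snap('side','s12'); t,ct=snap('top','t12'); w,cw=snap('wrist','w12'); o=status.get_obs(); print(o['time'],o['tool_pos'],o['width'],o['wrist_force'],o['joint_positions'])
a=cv2.imread('pics/s10.png')
# gap profile along fixture x at z=.036 in side view: sample from block face to drive, before & after
c7=list(np.load('w2.npz').values()); w2=cv2.imread('pics/w2.png')
# drive direction from top picture pixels (screw -> disk centre)
D=onz(ct,[(341,178)],.034)[0]-[.476,-.285,.034]; print('dir',np.degrees(np.arctan2(D[1],D[0])))
for az in (14,17,20):
  u=np.array([np.cos(np.radians(az)),np.sin(np.radians(az)),0]); v=np.array([-u[1],u[0],0])
  for off in (-.02,-.03):
    P=np.array([[.476,-.285,.033]]+[])+np.outer(np.arange(.034,.072,.002),u)+off*v
    for n,im,c in (('before s',a,cs),('after s',s,cs)):
        q=proj(c,P).round().astype(int); print(az,off,n,cv2.cvtColor(im,cv2.COLOR_BGR2GRAY)[q[:,1],q[:,0]])
# crossbar
V=t.max(2); m=(V<45); m[:195]=0;m[250:]=0;m[:,:345]=0;m[:,405:]=0
n,l,st,ce=cv2.connectedComponentsWithStats(m.astype(np.uint8)); print(st[1:][st[1:,4]>20],ce[1:][st[1:,4]>20],'pred',proj(ct,[.476,-.285,.217]))
V=s.max(2); m=(V<75); m[:235]=0;m[310:]=0;m[:,:245]=0;m[:,325:]=0
n,l,st,ce=cv2.connectedComponentsWithStats(m.astype(np.uint8)); print(st[1:][st[1:,4]>20],ce[1:][st[1:,4]>20],'pred',proj(cs,[.476,-.285,.217]))
```

```text
29.2 [ 0.41 -0.19  0.33] 0.05645997908412187 [-1.39  0.56 -0.96] [-0.56 -0.13  1.35 -0.    1.93  1.88]
dir 10.300070538831655
14 -0.02 before s [186 185 183 186 184 184 197 219 219 219 222 232  79 141 141 240 199  98
  74]
14 -0.02 after s [193 192 194 195 193 194 207 225 224 223 223 223 223 224 224 244 209 104
  81]
14 -0.03 before s [177 159 172 178 179 179 193 219 217 219 222 221 230 140 184 236 200  65
  76]
14 -0.03 after s [185 162 184 186 183 183 207 225 222 225 226 225 222 224 227 241 213  74
  81]
17 -0.02 before s [187 185 185 186 184 184 197 221 217 218 222 156 102 138 192 249 198  71
  71]
17 -0.02 after s [193 194 194 192 196 189 203 226 222 223 225 223 224 222 226 251 205  78
  80]
17 -0.03 before s [188 187 189 189 189 194 218 219 219 223 200 128 114 188 238 199 101  71
  78]
17 -0.03 after s [195 197 194 194 196 208 223 224 222 226 224 223 224 228 241 208 104  72
  86]
20 -0.02 before s [188 185 185 187 188 197 221 221 218 221 235 159 106 194 194 249  98  73
  78]
20 -0.02 after s [197 195 193 197 192 209 225 225 224 223 226 223 223 229 229 248 106  75
  80]
20 -0.03 before s [188 186 185 185 183 217 223 217 220 224 128 119 190 190 250  98  72  77
  74]
20 -0.03 after s [197 197 195 194 192 223 227 226 224 222 225 220 228 228 250 106  76  85
  81]
[[345 195  23  45 391]
 [355 236  31  14 191]] [[353.74 211.45]
 [366.48 244.55]] pred [[372.04 222.1 ]]
[] [] pred [[283.53 270.78]]
```

Run:
```python
from tri import *
np.set_printoptions(precision=1,suppress=True)
s,cs=snap('side','s13'); t,ct=snap('top','t13')
for n,im,c in (('s10',cv2.imread('pics/s10.png'),cs),('s13',s,cs),('t10',cv2.imread('pics/t10.png'),ct),('t13',t,ct)):
    x,y=proj(c,[.476,-.285,.217])[0]; x,y=int(x),int(y); x0,y0=x-40,y-40
    m=(im[y0:y+40,x0:x+40].max(2)<(70 if n[0]=='s' else 35)).astype(np.uint8)
    k,l,st,ce=cv2.connectedComponentsWithStats(m); i=l[40,40]
    print(n,'pred',proj(c,[.476,-.285,.217])[0],'at centre',im[y,x])
    for i in np.argsort(-st[1:,4])[:3]+1:
        r=cv2.minAreaRect(np.argwhere(l==i)[:,::-1].astype(np.float32)); print('  ',st[i][4],np.array(r[0])+[x0,y0],np.array(r[1]),r[2])
az=np.radians(30-76); d=np.array([np.cos(az),np.sin(az),0])*.055; B=np.array([.476,-.285,.217]); print(proj(cs,[B-d,B+d]),proj(ct,[B-d,B+d]))
```

```text
s10 pred [283.5 270.8] at centre [58 66 86]
   1 [274. 292.] [0. 0.] 0.0
   1 [266. 301.] [0. 0.] 0.0
s13 pred [283.5 270.8] at centre [64 71 91]
t10 pred [372.  222.1] at centre [29 29 29]
   342 [367.9 217.7] [54.5 12.9] 46.789913177490234
   1 [357. 197.] [0. 0.] 0.0
t13 pred [372.  222.1] at centre [64 64 34]
   551 [343.9 218.7] [21.9 84.5] 26.56505012512207
   82 [362.  258.1] [23.1  6.9] 20.85445785522461
   61 [363.5 246. ] [13.4  9.2] 45.0
[[246.5 261.1]
 [322.4 280.9]] [[357.3 238.4]
 [386.4 206.1]]
```

Run:
```python
from tri import *
np.set_printoptions(precision=1,suppress=True)
c=cam('side')
for n in ('s10','s13'):
    im=cv2.imread(f'pics/{n}.png'); x0,y0=235,225
    m=(im[225:315,235:335].max(2)<108).astype(np.uint8); k,l,st,ce=cv2.connectedComponentsWithStats(m)
    i=l[271-y0,283-x0]; r=cv2.minAreaRect(np.argwhere(l==i)[:,::-1].astype(np.float32)); print(n,i,st[i],np.array(r[0])+[x0,y0],r[1],r[2])
    g=cv2.cvtColor(im,cv2.COLOR_BGR2GRAY); 
    for y in (295,305,315,325): print(y,g[y,272:294])
```

```text
s10 2 [ 23  19  49  58 829] [282.1 272.1] (12.76467227935791, 69.64801788330078) 38.290164947509766
295 [ 68 156 170 165 162 157 144 142 141 142 152 160 160 160 157 173 174 177
 175 169 165 163]
305 [166 167 164 164 162 153 148 143 145 142 157 156 161 156 163 171 173 152
 217 240 231 179]
315 [118 115 119 117 120 143 145 143 145 148 157 158 156 153 182 183 203 226
 225 221 220 223]
325 [119 117 150 165 166 145 142 142 142 153 156 155 155 166 183 184 185 185
 182 186 186 187]
s13 2 [ 12  30  76  35 929] [284.7 271.3] (78.73080444335938, 12.64871883392334) 18.886085510253906
295 [171 173 173 170 170 152 138 138 142 161 166 160 155 157 143 129 178 182
 185 173 170 168]
305 [175 175 171 172 167 143 137 136 155 167 159 157 158 156 125 167 176 158
 224 243 236 191]
315 [193 189 193 194 161 139 136 144 160 164 166 157 157 132 139 186 216 229
 232 229 226 229]
325 [124 122 120 121 135 138 139 153 159 162 164 158 144 127 191 191 195 193
 192 194 192 194]
```

```bash
python3 -c "
from bench import order;print(order.close_job())"
```

```text
the job is handed in; nothing more can be done
None
```

The clamp is closed and the job is handed in, at about 29 s of the 58 s allowed. The thick key is standing in the screw and the gripper is clear of everything.

- **Picking up the key:** The first grasp missed because I lifted before the fingers had finished closing. The key did not move, and the second grasp held it at 13.8 mm.
- **Seating the key:** I lowered it into the socket after correcting the alignment from the side and wrist views. It went down freely and met the floor with a push of about 8 N. I then let go and backed off. The pictures showed it standing, with its crossbar where it should be when fully home.
- **Turning the screw:** I took hold of the crossbar from above and turned clockwise. The torque stayed near 0.05 N m, then rose to 0.25 N m at 80° and 0.39 N m at 84°, which is the hard stop. I turned back 4°, within the key's play, released and moved away.
- **Final checks:** In the side picture, the dark gap between jaw and drive is gone. The crossbar's centre is within about 1.3 pixels of where it should be with the key home.

Two checks were weaker. The arm blocked the last top view of the crossbar. In the side view the crossbar's slope was about 4° off what I expected, which I put down to play in the socket. I had also used up my picture views, so the last checks were made from pixel values only. I did not re-measure the thin key or the bottles after the job, but the arm never worked near them.

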